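Pipe into the V-blocks, clamp bridge held ready over the studs

TASK

Lay the iron pipe level in both V-blocks of the pipe stand, sticking out about equally at both ends, and let go of it, then fetch the steel clamp bridge by its rib, carry it over the things in between and finish while still holding it level and still, its underside about 10 mm above the tips of the two studs, with each stud tip right under one of its holes, ready to be lowered. The bridge must not touch the stand or the pipe at any time, and the other things on the table stay where they are.

Things in the scene. Friction and masses are not known exactly. Their poses are not given: they have to be found in the camera images.
- pipe_stand: pipe stand, fixed: dark steel plate 110 (x) x 260 (y) x 12 mm, two grey V-blocks at y = -100 and +100 mm, each 64 mm wide (x), 30 mm thick (y), 56 mm high; their 90 degree Vs run along y, 40 mm wide at the mouth, bottom 36 mm above the table. Two 8 mm studs at x = -42 and +42 mm beside the block at y = +100 (the left one). Origin: centre of the underside, z up; y roughly the robot's left
- saddle_mid (a point): point on the stand where the pipe's centre lies once the pipe rests in both V-blocks: midway between the blocks, 60 mm above the table. Axes as the stand's: y along the line of the V grooves
- stud_near_tip (a point): centre of the tip of the stud nearer the robot (100 mm above the table, 8 mm thick). Axes as the stand's
- stud_far_tip (a point): centre of the tip of the stud farther from the robot, 84 mm from the other along the stand's x axis. Axes as the stand's
- pipe_center (a point): middle of the iron pipe's axis: dark round straight pipe, 34 mm thick, 380 mm long, about 0.7 kg, lying on the table in front of the stand. Its long axis is its y axis; when it lies on the table this point is 17 mm above it
- pipe: the same iron pipe, origin on its underside at mid-length
- bridge_grip (a point): grip point of the clamp bridge: steel bar 126 (x) x 42 (y) x 14 mm, a 20 mm hole near each end (84 mm apart), and on top an upright rib 46 (x) x 16 (y) mm, rising to 53 mm above the underside. Point: in the rib, mid-length, 34 mm above the underside. Lies flat, z up, at the robot's right, about 0.35 kg; take the rib across its 16 mm
- bridge_hole_a (a point): centre of one hole of the bridge, at the underside of the bar (42 mm toward the bridge's -x)
- bridge_hole_b (a point): centre of the other hole of the bridge, at the underside of the bar (42 mm toward the bridge's +x)
- clamp_bridge: the clamp bridge itself; origin at the centre of its underside, x along the bar
- tin: bystander: closed olive-drab metal tin, 91 x 133 mm, 46 mm high, between the bridge's place and the stand; origin at the centre of its underside
- cap: bystander: black domed plastic cap, 68 mm across, 37 mm high; origin at the centre of its underside
- ball_knob: bystander: dark blue ball-shaped knob, 69 mm across, 56 mm high; origin at the centre of its underside
- stone: bystander: grey-brown sharpening stone, flat block 50 x 150 x 24 mm; origin at the centre of its underside
- tape: bystander: roll of black insulating tape lying flat, 61 mm across, 18 mm high; origin at the centre of its underside
- pliers: bystander: pliers with black grips lying flat, 59 x 167 x 13 mm; origin at the centre of its underside
There are look-alikes about, which are no part of the job. Of the things that look like the clamp_bridge, the middle-sized one is meant.

How it is judged:
By the outcome, as a careful person would: the job done as asked, in the order asked, and still so for the second after the job is handed in, while the arm keeps its last pose, push and grip.
It also fails if it takes over 59 s, if anything falls off the work surface, if the arm or the gripper's body presses on something with over 40 N, if the wrist force passes 120 N, or if a joint passes its speed limit or range.

ROBOT

A 6-joint arm with a two-finger parallel gripper is mounted at the origin on a cart in front of the work surface, level with it; the furniture and walls round the work are solid. World frame = base frame: x ahead of the robot, y to its left, z up, the work surface at z = 0. Lengths are in m, angles in rad, forces in N, time in s.
With the tool pointing down it reaches from about 0.25 to 0.8 m from the base axis. Payload 3.9 kg.
Tool frame: the origin (TCP) lies on the centre line of the jaws, within the pads' length; the fingertips stand 19 mm ahead of it and the grasp point (between the pads) is the TCP; z points along the fingers, y is the line along which they close (so a half turn about z gives the same grasp; the last joint's range is limited). The gripper opens to 85 mm and grips with 20 to 120 N. Pads are 22 mm wide; open, the fingers measure 114 mm over their backs; the gripper's body (76 mm by 85 mm) begins 54 mm behind the grasp point. The pads swing forward as they close: fully open they stand 13 mm farther back than shut.
Start: joints at [1.215, 0.26, -0.138, 1.173, 0, 1.571], TCP at [0.183, 0.492, 0.25] pointing down, gripper open.
Joint ranges: [-2.78, 2.78], [-0.83, 1.72], [-1.28, 1.37], [-1.9, 2.12], [-1.57, 1.48], [-3.14, 3.14]. Speed limits (rad/s): [2.57, 2.57, 3.14, 3.14, 3.14, 3.14].

INTERFACE

Orientations are given as a unit quaternion [w, x, y, z].
In Python, from cell import sensors, camera, r gives the robot as it stands. The module is installed in compiled form; this text tells all that it offers.
- The arm moves only by the tool carry_out, never from a script. Its argument "series" is a list of rows, each a list of 3 entries, a list of its own where there are three numbers: the opening in per cent of the stroke, from 0 (shut) to 100 (fully open), then the shift along the tool's x, y, z in m, then the turn, a rotation vector about the tool's x, y, z in degrees. In form: [[claw, [tx, ty, tz], [ax, ay, az]], ...]. A call has 1 to 20 rows; each row is the pose to reach, as a shift and turn from the pose commanded when the call began, along the tool's axes at that moment; what a row does not reach only later rows make up. A row lasts 1/12 s, in which the tool goes at most 41.7 mm and 7.16 degrees, less where a joint would pass 70% of its speed; a pose out of reach is approached as far as the arm can. A call with a gripper value outside its range is refused whole. The fingers move at their own pace and stop on an object; "force" is the grip in N (left out, the last holds). Time passes only in rows, so rows that repeat a pose let the fingers close. It gives the time, the measured TCP pose, the force, the opening and the grip force at its end, in the units of the state.
- sensors.read_state(): the state, without advancing time (a new reading comes with each control period).
- camera(name): name is "scene" or "top"; returns a dict with "frame" (384x512x3 uint8, red, green, blue), "fx", "fy", "cx", "cy" (pixels), "dist_coeffs" ([k1, k2, p1, p2, k3] as OpenCV has them; the pictures are not rectified), "rvec" (rotation vector, rad) and "tvec" (3), from world to camera coordinates, as OpenCV has them. Camera axes: x right, y down, z forward; pixel columns grow to the right and rows downward; lengths in m; the calibration is good to about 2 mm. A picture is of the moment at which its call begins. There is no depth.
- r.hand_in(): hands the job in; it is judged then, once.
The state is a dict: "time": time; "joints": joint angles; "joint_vel": joint speeds; "effort": joint torques, N m; "eef_pos": TCP position; "tool_rot": TCP orientation; "contact_force": force on the tool from outside, world axes, zero at the start; "moment": the same for the moment, N m; "width": opening from 0.0 (shut) to 1.0 (fully open); "finger_force": force on a finger pad.
Only numpy, scipy, OpenCV 4.12 (cv2) and the standard library are available. Lean on these libraries where they do the work, as an engineer would, in place of code of your own. Each camera call takes 0.05 s, during which the arm holds its last target. There are 200 camera calls.

## Working session

There is one attempt and no reset: what is moved stays moved. The work goes in short steps, Python scripts to look and compute and a tool call to move; the robot and the scene stay as the last step left them, time stands still between calls to the robot, and variables do not carry over. Pictures are saved under pics/ and viewed, at most 10 in all, crops included, and the job is handed in when it is done.

Besides the shell and the picture viewer there is one more tool, called after "Call:" as name([rows], argument=value, ...), one row to a line, values as JSON. carry_out: Moves the arm, as the interface text tells. Its arguments: {"type":"object","properties":{"series":{"type":"array","items":{"type":"array"}},"force":{"type":"number"}},"required":["series"]}

```bash
mkdir -p pics; cat > h.py <<'E'
import numpy as np, cv2
from cell import sensors, camera, r
from scipy.spatial.transform import Rotation as R
def snap(n,f=None):
    c=camera(n)
    if f: cv2.imwrite('pics/'+f,c['frame'][:,:,::-1])
    c['K']=np.array([[c['fx'],0,c['cx']],[0,c['fy'],c['cy']],[0,0,1.]]);c['D']=np.array(c['dist_coeffs'],float)
    c['Rm']=cv2.Rodrigues(np.array(c['rvec'],float))[0];c['t']=np.array(c['tvec'],float).ravel()
    c['C']=-c['Rm'].T@c['t'];return c
def ray(c,uv):
    p=cv2.undistortPoints(np.array(uv,float).reshape(-1,1,2),c['K'],c['D']).reshape(-1,2)
    return np.c_[p,np.ones(len(p))]@c['Rm']
def plane(c,uv,z):
    d=ray(c,uv);return c['C']+d*((z-c['C'][2])/d[:,2])[:,None]
def proj(c,P):
    return cv2.projectPoints(np.array(P,float).reshape(-1,1,3),np.array(c['rvec'],float),c['t'],c['K'],c['D'])[0].reshape(-1,2)
E
python3 - <<'E'
from h import *
a=snap('top','top0.png');b=snap('scene','scene0.png')
for c in(a,b):print(c['C'],c['fx'],c['Rm'].round(2).tolist())
for k in['top0','scene0']:
    cv2.imwrite(f'pics/{k}b.png',cv2.resize(cv2.imread(f'pics/{k}.png'),(780,585),interpolation=cv2.INTER_CUBIC))
s=sensors.read_state();print(s)
E
```

```text
[-0.19697201 -0.22590266  1.74664103] 477.7146869265118 [[0.11, -0.99, 0.01], [-0.91, -0.1, -0.4], [0.39, 0.03, -0.92]]
[-0.86143471  0.54665875  1.51813196] 499.2895383533157 [[-0.43, -0.9, 0.0], [-0.6, 0.29, -0.74], [0.67, -0.33, -0.67]]
{'time': 0.1, 'joints': array([ 1.21503364e+00,  2.60602936e-01, -1.39244717e-01,  1.17271147e+00,
       -2.01131592e-05,  1.57080567e+00]), 'joint_vel': array([ 0.00131752, -0.00011776,  0.00364447,  0.00104208,  0.00019868,
       -0.00120371]), 'effort': array([ 1.25513816e-04, -4.06509268e+01,  2.54528046e+01,  1.01247313e-02,
        6.27377267e-05, -2.50911015e-06]), 'eef_pos': array([0.18266183, 0.49157346, 0.24955443]), 'tool_rot': array([-1.46056499e-04,  1.76949266e-01,  9.84219579e-01, -8.69268723e-04]), 'contact_force': array([-0.75421131, -0.20215862, -0.44378724]), 'moment': array([0.05741039, 0.03510307, 0.03532947]), 'finger_force': 0.0, 'width': 1.001207238400278}
```

View pics/top0b.png

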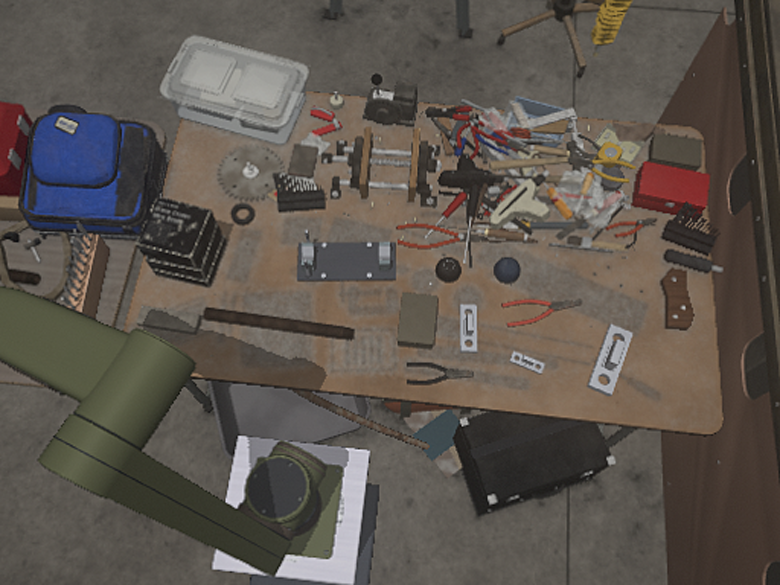

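View pics/scene0b.png

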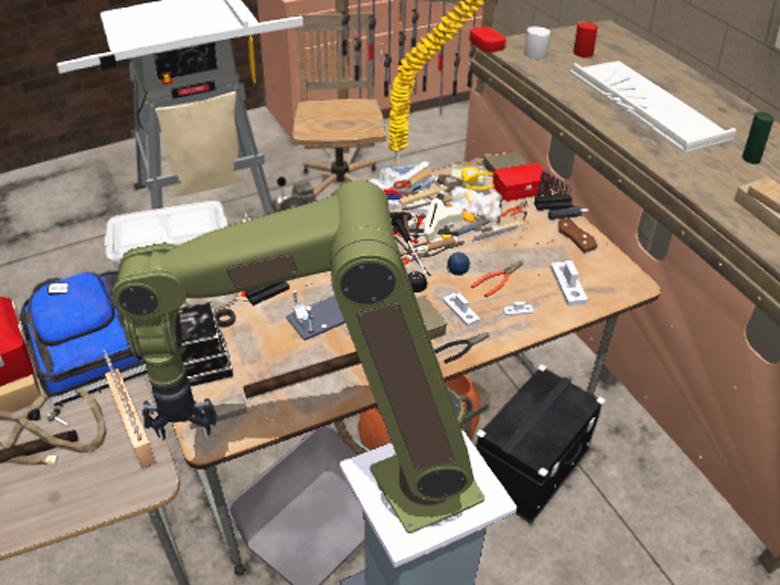

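The top view (780x585) shows the pipe from (205,314) to (353,333), the stand at (347,261) and the tin at (418,320). Three things look like the bridge: A at (468,327), B small at (527,362), and C large at (610,360). A is the middle-sized one. I'll confirm this with a crop and the measured sizes.

```bash
python3 - <<'E'
from h import *
im=cv2.imread('pics/top0.png')
cv2.imwrite('pics/c1.png',cv2.resize(im[150:230,125:265],(798,456),interpolation=cv2.INTER_CUBIC)) #5.7x
cv2.imwrite('pics/c2.png',cv2.resize(im[190:265,255:425],(799,352),interpolation=cv2.INTER_CUBIC)) #4.7x
c=snap('top')
for n,p in dict(A=(468,327),B=(527,362),C=(610,360),tin=(418,320),cap=(448,270),ball=(507,270),stand=(347,261),p1=(205,314),p2=(353,333)).items(): print(n,plane(c,[np.array(p)/1.5234],.015).round(3))
# white bridge contours
hsv=cv2.cvtColor(im,cv2.COLOR_BGR2HSV);m=((hsv[...,2]>120)&(hsv[...,1]<40)).astype(np.uint8)
m[:185]=0;m[265:]=0;m[:,:290]=0;m[:,425:]=0
for k in cv2.findContours(m,0,2)[0]:
    if cv2.contourArea(k)>40:
        q=plane(c,k.reshape(-1,2),.014)[:,:2].astype(np.float32);b=cv2.minAreaRect(q);print(b,k.reshape(-1,2).mean(0))
E
```

```text
A [[ 0.479 -0.372  0.015]]
B [[ 0.403 -0.524  0.015]]
C [[ 0.432 -0.728  0.015]]
tin [[ 0.484 -0.244  0.015]]
cap [[ 0.633 -0.309  0.015]]
ball [[ 0.651 -0.463  0.015]]
stand [[ 0.629 -0.042  0.015]]
p1 [[0.439 0.297 0.015]]
p2 [[ 0.43  -0.083  0.015]]
((0.40539899468421936, -0.524068295955658), (0.0860152393579483, 0.03001987747848034), 72.32876586914062) [345.64150943 237.33962264]
((0.4390577971935272, -0.7293117642402649), (0.06090524047613144, 0.17873135209083557), 71.2080307006836) [401.2625 234.3375]
((0.4810798764228821, -0.37117716670036316), (0.12900231778621674, 0.042078856378793716), 5.4020094871521) [308.25       211.83333333]
```

View pics/c1.png

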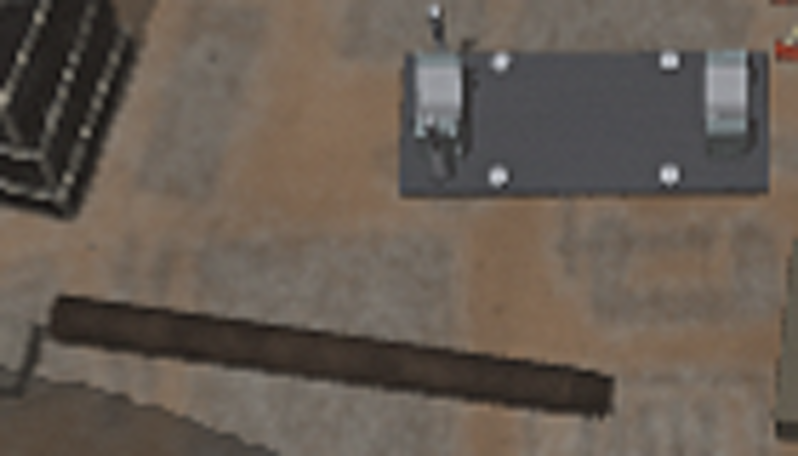

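View pics/c2.png

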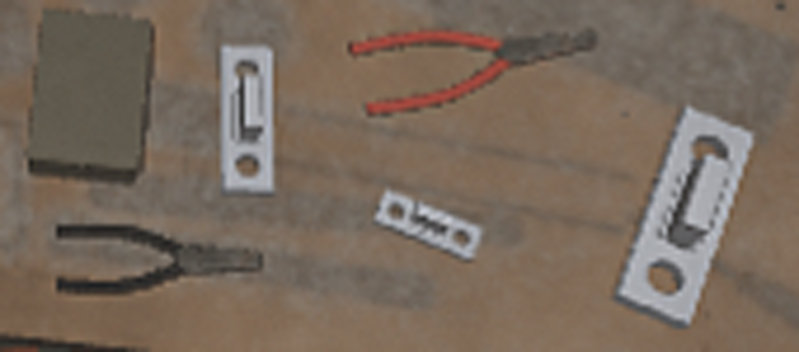

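A at crop (247,118) measures 129x42 mm, which matches the 126x42 mm bridge. B is 86x30 and C is 179x61, so A is the one meant. The stand plate corners in crop c1 are at about (402,52), (768,52), (768,193) and (400,195). The stud tips are near (434,10) and (432,128), and the pipe runs from (55,318) to (608,394).

```bash
cat > m.py <<'E'
from h import *
c=snap('top','top1.png')
im=c['frame'][:,:,::-1]
o=np.array([125,150]);f=lambda P:np.array(P,float)/5.7+o-.4
print('plate',plane(c,f([(402,52),(768,52),(768,193),(400,195)]),.012).round(4).tolist())
print('bolts',plane(c,f([(501,62),(669,61),(668,175),(498,176)]),.014).round(4).tolist())
print('studs',plane(c,f([(434,10),(432,128)]),.1).round(4).tolist())
g=im.max(2).astype(int)
s=cv2.cvtColor(im,cv2.COLOR_BGR2HSV)
m=(g<75).astype(np.uint8);m[:195]=0;m[232:]=0;m[:,:130]=0;m[:,240:]=0
k=max(cv2.findContours(m,0,2)[0],key=cv2.contourArea)
print('box px',cv2.minAreaRect(k),cv2.contourArea(k))
q=plane(c,k.reshape(-1,2),.017)[:,:2].astype(np.float32);print('pipe',cv2.minAreaRect(q))
E
python3 m.py
```

```text
plate [[0.6714, 0.0981, 0.012], [0.7016, -0.1615, 0.012], [0.5914, -0.1733, 0.012], [0.5604, 0.0817, 0.012]]
bolts [[0.6706, 0.0266, 0.014], [0.6853, -0.0922, 0.014], [0.5962, -0.1023, 0.014], [0.5818, 0.0158, 0.014]]
studs [[0.6617, 0.0651, 0.1], [0.5731, 0.0527, 0.1]]
box px ((181.057373046875, 211.89883422851562), (102.27803039550781, 15.499822616577148), 2.9814612865448) 736.0
pipe ((0.43467581272125244, 0.11386457830667496), (0.06379996985197067, 0.3948676586151123), 3.280982255935669)
```

```bash
cat >> h.py <<'E'
def rel(pos,a,s=None):
    s=s or sensors.read_state();w,x,y,z=s['tool_rot'];R0=R.from_quat([x,y,z,w])
    a=np.radians(a);T=R.from_matrix(np.array([[np.cos(a),np.sin(a),0],[np.sin(a),-np.cos(a),0],[0,0,-1]]))
    sh=R0.inv().apply(np.array(pos)-s['eef_pos']);tu=(R0.inv()*T).as_rotvec(degrees=True)
    print('shift',sh.round(4),'turn',tu.round(2));return sh,tu
E
python3 - <<'E'
from h import *
c=snap('top');g=c['frame'].astype(int).max(2)
mid=[];w=[]
for u in range(138,230):
    v0=207+(u-134)*(219.2-205.8)/(231.7-134.6)-1.2
    lo=int(v0)-9; col=g[lo:lo+20,u]
    # half-level crossings
    th=(g[int(v0),u]+ (np.median(col[:4])+np.median(col[-4:]))/2)/2
    d=np.where(col<th)[0]; mid.append((u,lo+(d.min()+d.max())/2));w.append(len(d))
mid=np.array(mid);p=np.polyfit(mid[:,0],mid[:,1],1)
for _ in range(3):
    e=mid[:,1]-np.polyval(p,mid[:,0]);k=abs(e)<.7;p=np.polyfit(mid[k,0],mid[k,1],1)
print(p,np.median(w),k.mean())
line=[int(x) for x in [0]]
us=np.arange(125,240);pr=[g[int(round(np.polyval(p,u))),u] for u in us];print(pr[:18],pr[-20:])
for ends in [(134.2,231.8)]:
    E_=plane(c,[(u,np.polyval(p,u)) for u in ends],.017);d=E_[0]-E_[1];print(E_.round(4),np.linalg.norm(d),E_.mean(0),np.degrees(np.arctan2(d[1],d[0])))
M=E_.mean(0);rel([M[0],M[1],.12],np.degrees(np.arctan2(d[1],d[0])))
E
```

```text
[1.41231139e-01 1.86442782e+02] 9.0 1.0
[np.int64(115), np.int64(115), np.int64(116), np.int64(111), np.int64(112), np.int64(111), np.int64(108), np.int64(115), np.int64(93), np.int64(53), np.int64(47), np.int64(50), np.int64(51), np.int64(56), np.int64(58), np.int64(56), np.int64(56), np.int64(56)] [np.int64(60), np.int64(60), np.int64(60), np.int64(63), np.int64(68), np.int64(52), np.int64(51), np.int64(50), np.int64(52), np.int64(49), np.int64(48), np.int64(52), np.int64(90), np.int64(132), np.int64(125), np.int64(124), np.int64(122), np.int64(121), np.int64(118), np.int64(119)]
[[ 0.4407  0.2982  0.017 ]
 [ 0.4268 -0.0842  0.017 ]] 0.3826916601435776 [0.43374958 0.10699985 0.017     ] 87.9274226770092
shift [-0.3693 -0.2732  0.1301] turn [-5.000e-02  3.000e-02  7.169e+01]
```

Call:
carry_out([
  [100, [-0.369, -0.273, 0.13], [0, 0, 71.7]],
  [100, [-0.369, -0.273, 0.13], [0, 0, 71.7]],
  [100, [-0.369, -0.273, 0.13], [0, 0, 71.7]],
  [100, [-0.369, -0.273, 0.13], [0, 0, 71.7]],
  [100, [-0.369, -0.273, 0.13], [0, 0, 71.7]],
  [100, [-0.369, -0.273, 0.13], [0, 0, 71.7]],
  [100, [-0.369, -0.273, 0.13], [0, 0, 71.7]],
  [100, [-0.369, -0.273, 0.13], [0, 0, 71.7]],
  [100, [-0.369, -0.273, 0.13], [0, 0, 71.7]],
  [100, [-0.369, -0.273, 0.13], [0, 0, 71.7]],
  [100, [-0.369, -0.273, 0.13], [0, 0, 71.7]],
  [100, [-0.369, -0.273, 0.13], [0, 0, 71.7]],
  [100, [-0.369, -0.273, 0.13], [0, 0, 71.7]],
  [100, [-0.369, -0.273, 0.13], [0, 0, 71.7]],
  [100, [-0.369, -0.273, 0.13], [0, 0, 71.7]],
  [100, [-0.369, -0.273, 0.13], [0, 0, 71.7]],
  [100, [-0.369, -0.273, 0.13], [0, 0, 71.7]],
])

```text
time: 1.67
eef_pos: [0.4333, 0.1088, 0.1207]
tool_rot: [0.0, 0.719, 0.695, 0.0]
contact_force: [-0.1, 0.1, 0.9]
width: 1.003
finger_force: 0.0
```

```bash
python3 - <<'E'
from h import *
s=sensors.read_state();print(s['time'],s['eef_pos'])
rel([.4337,.107,.025],87.9)
b=snap('scene')['frame'][:,:,::-1]
cv2.imwrite('pics/s1.png',cv2.resize(b[170:300,130:310],(792,572),interpolation=cv2.INTER_CUBIC))
E
```

```text
1.6667 [0.43329564 0.10877026 0.12072141]
shift [-0.0018  0.0004  0.0957] turn [ 0.03 -0.02  0.14]
```

View pics/s1.png

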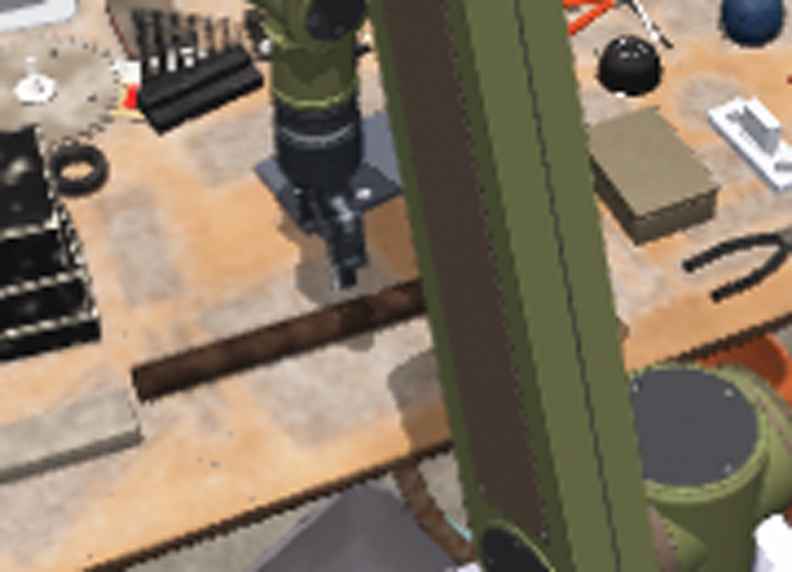

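The gripper stands above the pipe at crop (345,270). The stone lies just off the pipe's left end, so I'll lift straight up. Next I descend and grip.

Call:
carry_out([
  [100, [-0.002, 0, 0.03], [0, 0, 0]],
  [100, [-0.002, 0, 0.06], [0, 0, 0]],
  [100, [-0.002, 0, 0.085], [0, 0, 0]],
  [100, [-0.002, 0, 0.095], [0, 0, 0]],
  [100, [-0.002, 0, 0.095], [0, 0, 0]],
  [20, [-0.002, 0, 0.095], [0, 0, 0]],
  [20, [-0.002, 0, 0.095], [0, 0, 0]],
  [20, [-0.002, 0, 0.095], [0, 0, 0]],
  [20, [-0.002, 0, 0.095], [0, 0, 0]],
  [20, [-0.002, 0, 0.095], [0, 0, 0]],
  [20, [-0.002, 0, 0.095], [0, 0, 0]],
  [20, [-0.002, 0, 0.095], [0, 0, 0]],
  [20, [-0.002, 0, 0.095], [0, 0, 0]],
  [20, [-0.002, 0, 0.095], [0, 0, 0]],
], force=100)

```text
time: 2.88
eef_pos: [0.4355, 0.1061, 0.0271]
tool_rot: [0.001, 0.72, 0.694, 0.002]
contact_force: [-0.8, 0.4, 9.5]
width: 0.358
finger_force: 98.2
```

Call:
carry_out([
  [20, [0, 0, -0.015], [0, 0, 0]],
  [20, [0, 0, -0.04], [0, 0, 0]],
  [20, [0, 0, -0.075], [0, 0, 0]],
  [20, [0, 0, -0.11], [0, 0, 0]],
  [20, [0, 0, -0.14], [0, 0, 0]],
  [20, [0, 0, -0.15], [0, 0, 0]],
  [20, [0, 0, -0.15], [0, 0, 0]],
  [20, [0, 0, -0.15], [0, 0, 0]],
])

```text
time: 3.55
eef_pos: [0.4332, 0.1055, 0.1752]
tool_rot: [0.0, 0.72, 0.694, 0.0]
contact_force: [-0.6, -0.4, -6.6]
width: 0.36
finger_force: 101.8
```

```bash
python3 - <<'E'
from h import *
s=sensors.read_state();print(s['eef_pos'],s['width'],s['contact_force'],s['moment'])
rel([.631,-.039,.175],96.8)
a=snap('top')['frame'][:,:,::-1];b=snap('scene')['frame'][:,:,::-1]
A=cv2.resize(a[120:240,115:285],(510,360),interpolation=3);B=cv2.resize(b[150:270,110:250],(420,360),interpolation=3)
cv2.imwrite('pics/s2.png',cv2.resize(np.hstack([A,B]),(798,309)))
E
```

```text
[0.43316978 0.10554182 0.17517569] 0.3596185488604892 [-0.63770348 -0.42414354 -6.63966527] [-0.04907834  0.11850551 -0.04211963]
shift [-1.372e-01  2.030e-01  2.000e-04] turn [ 0.   -0.   -8.89]
```

View pics/s2.png

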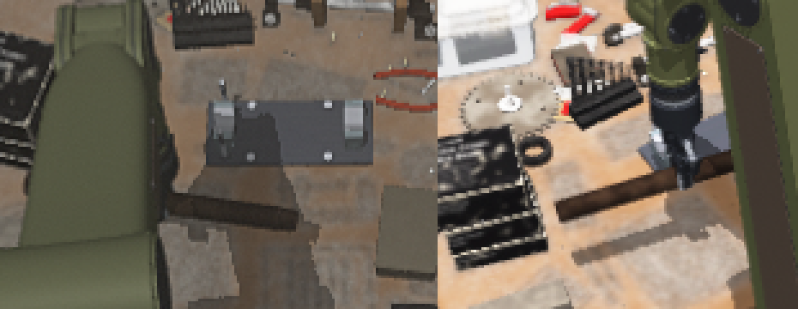

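The pipe is held level and clear, with its near end at crop (298,218) in the top half. Now I move over the stand.

Call:
carry_out([
  [20, [-0.022, 0.033, 0], [0, 0, -1.5]],
  [20, [-0.044, 0.066, 0], [0, 0, -3]],
  [20, [-0.066, 0.099, 0], [0, 0, -4.5]],
  [20, [-0.088, 0.132, 0], [0, 0, -6]],
  [20, [-0.11, 0.165, 0], [0, 0, -7.5]],
  [20, [-0.128, 0.19, 0], [0, 0, -8.9]],
  [20, [-0.137, 0.203, 0], [0, 0, -8.9]],
  [20, [-0.137, 0.203, 0], [0, 0, -8.9]],
  [20, [-0.137, 0.203, 0], [0, 0, -8.9]],
  [20, [-0.137, 0.203, 0], [0, 0, -8.9]],
])

```text
time: 4.48
eef_pos: [0.6295, -0.0383, 0.1729]
tool_rot: [-0.002, 0.664, 0.748, -0.002]
contact_force: [-0.7, -0.4, -7.0]
width: 0.356
finger_force: 101.6
```

```bash
python3 - <<'E'
from h import *
s=sensors.read_state();print(s['time'],s['eef_pos'])
rel([.631,-.039,.072],96.8)
a=snap('top')['frame'][:,:,::-1];b=snap('scene')['frame'][:,:,::-1]
A=cv2.resize(a[130:230,150:290],(560,400),interpolation=3);B=cv2.resize(b[160:270,160:260],(364,400),interpolation=3)
cv2.imwrite('pics/s3.png',cv2.resize(np.hstack([A,B]),(798,345)))
E
```

```text
4.4833 [ 0.62950402 -0.03828361  0.17286641]
shift [-0.001   0.0019  0.1009] turn [-0.3  -0.08  0.01]
```

View pics/s3.png

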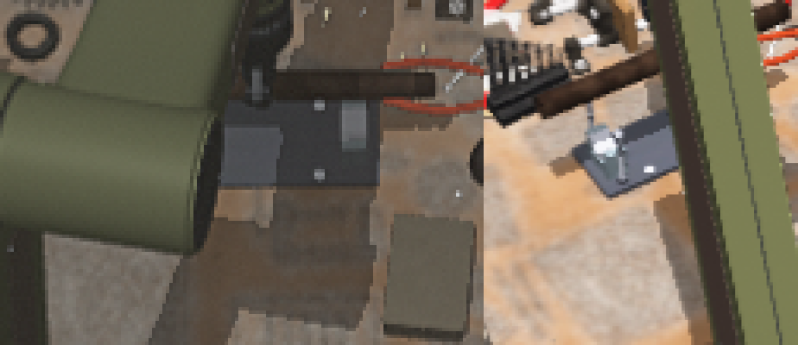

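```bash
python3 - <<'E'
from h import *
c=snap('top');b=snap('scene')
s=sensors.read_state();a=np.radians(96.8);d=np.array([np.cos(a),np.sin(a),0])
P=s['eef_pos']-[0,0,.0095]
print('right end pred',proj(c,[P-.19*d]),'left end scene pred',proj(b,[P+.19*d]))
k=345/400
print('seen',(150+435/4/k,130+84/4/k),(160+(538-560*k+.0)/3.64/k,160+107/3.64/k))
x=np.array([np.sin(a),-np.cos(a),0]);S=np.array([.631,-.039,0])
st=[S+.1*d+e*.042*x+[0,0,.1] for e in(-1,1)];q=proj(b,st);print(np.array(st).round(4),q)
print('in crop',(q-160)*3.64*k+[560*k,0])
E
```

```text
right end pred [[275.98974199 153.04271038]] left end scene pred [[177.73008003 193.72579249]]
seen (276.0869565217391, 154.34782608695653) (177.51871317088708, 194.0818601688167)
[[0.5775 0.0553 0.1   ]
 [0.6609 0.0653 0.1   ]] [[203.26638853 203.21855348]
 [193.80575922 191.813828  ]]
in crop [[618.83482679 135.68464864]
 [589.13318106  99.87951301]]
```

The predicted and observed pipe ends agree within about 1 px, and the stud tips match. Now I lower the pipe.

Call:
carry_out([
  [20, [-0.001, 0.002, 0.02], [0, 0, 0]],
  [20, [-0.001, 0.002, 0.04], [0, 0, 0]],
  [20, [-0.001, 0.002, 0.06], [0, 0, 0]],
  [20, [-0.001, 0.002, 0.075], [0, 0, 0]],
  [20, [-0.001, 0.002, 0.085], [0, 0, 0]],
  [20, [-0.001, 0.002, 0.092], [0, 0, 0]],
  [20, [-0.001, 0.002, 0.097], [0, 0, 0]],
  [20, [-0.001, 0.002, 0.099], [0, 0, 0]],
  [20, [-0.001, 0.002, 0.101], [0, 0, 0]],
  [20, [-0.001, 0.002, 0.101], [0, 0, 0]],
  [20, [-0.001, 0.002, 0.101], [0, 0, 0]],
])

```text
time: 5.6
eef_pos: [0.6341, -0.0394, 0.075]
tool_rot: [0.001, 0.664, 0.748, 0.0]
contact_force: [-0.6, -0.1, -5.8]
width: 0.357
finger_force: 101.9
```

Call:
carry_out([
  [20, [0, -0.002, 0.001], [0, 0, 0]],
  [20, [0, -0.002, 0.002], [0, 0, 0]],
  [20, [0, -0.002, 0.003], [0, 0, 0]],
  [20, [0, -0.002, 0.004], [0, 0, 0]],
  [20, [0, -0.002, 0.004], [0, 0, 0]],
  [20, [0, -0.002, 0.004], [0, 0, 0]],
])

```text
time: 6.1
eef_pos: [0.6338, -0.0396, 0.072]
tool_rot: [0.002, 0.664, 0.748, 0.002]
contact_force: [2.0, 0.1, 5.1]
width: 0.358
finger_force: 102.7
```

Call:
carry_out([
  [20, [0, 0, 0.001], [0, 0, 0]],
  [20, [0, 0, 0.002], [0, 0, 0]],
  [20, [0, 0, 0.002], [0, 0, 0]],
  [20, [0, 0, 0.002], [0, 0, 0]],
])

```text
time: 6.43
eef_pos: [0.6349, -0.0396, 0.0709]
tool_rot: [0.003, 0.664, 0.748, 0.002]
contact_force: [3.7, 1.6, 7.6]
width: 0.355
finger_force: 103.4
```

```bash
python3 - <<'E'
from h import *
s=sensors.read_state();print(s['eef_pos'],s['contact_force'],s['moment'])
E
```

```text
[ 0.6349145  -0.03960746  0.07091299] [3.71709612 1.64279072 7.56478869] [ 0.09404326 -0.61993863  0.0178597 ]
```

Call:
carry_out([
  [45, [0, 0.001, 0], [0, 0, 0]],
  [45, [0, 0.001, 0], [0, 0, 0]],
  [70, [0, 0.001, 0], [0, 0, 0]],
  [95, [0, 0.001, 0], [0, 0, 0]],
  [95, [0, 0.001, 0], [0, 0, 0]],
  [95, [0, 0.001, 0], [0, 0, 0]],
  [95, [0, 0.001, 0], [0, 0, 0]],
  [95, [0, 0.001, -0.02], [0, 0, 0]],
  [95, [0, 0.001, -0.05], [0, 0, 0]],
  [95, [0, 0.001, -0.085], [0, 0, 0]],
  [95, [0, 0.001, -0.12], [0, 0, 0]],
  [95, [0, 0.001, -0.155], [0, 0, 0]],
  [95, [0, 0.001, -0.17], [0, 0, 0]],
  [95, [0, 0.001, -0.17], [0, 0, 0]],
])

```text
time: 7.6
eef_pos: [0.635, -0.0397, 0.2436]
tool_rot: [0.004, 0.664, 0.748, 0.003]
contact_force: [0.2, 0.1, -0.1]
width: 0.95
finger_force: 0.0
```

```bash
python3 - <<'E'
from h import *
c=snap('top')
im=cv2.imread('pics/top0.png')
hsv=cv2.cvtColor(im,cv2.COLOR_BGR2HSV);m=((hsv[...,2]>120)&(hsv[...,1]<40)).astype(np.uint8)
m[:185]=0;m[265:]=0;m[:,:290]=0;m[:,325:]=0
k=max(cv2.findContours(m,0,2)[0],key=cv2.contourArea);print(cv2.minAreaRect(plane(c,k.reshape(-1,2),.014)[:,:2].astype(np.float32)))
h=plane(c,np.array([(247,68),(247,165)])/4.7+[254.6,189.6],.014);print('holes',h,h.mean(0),h[0]-h[1])
rel([.481,-.371,.15],185)
E
```

```text
((0.4810798764228821, -0.37117716670036316), (0.12900231778621674, 0.042078856378793716), 5.4020094871521)
holes [[ 0.52381528 -0.36868164  0.014     ]
 [ 0.43844178 -0.3743693   0.014     ]] [ 0.48112853 -0.37152547  0.014     ] [0.0853735  0.00568766 0.        ]
shift [-0.3109 -0.1916  0.0901] turn [  0.18   0.25 -88.18]
```

Call:
carry_out([
  [60, [-0.04, -0.025, 0], [0.1, 0.1, -7]],
  [60, [-0.08, -0.05, 0], [0.1, 0.1, -14]],
  [60, [-0.311, -0.192, 0.09], [0.2, 0.2, -88.2]],
  [60, [-0.311, -0.192, 0.09], [0.2, 0.2, -88.2]],
  [60, [-0.311, -0.192, 0.09], [0.2, 0.2, -88.2]],
  [60, [-0.311, -0.192, 0.09], [0.2, 0.2, -88.2]],
  [60, [-0.311, -0.192, 0.09], [0.2, 0.2, -88.2]],
  [60, [-0.311, -0.192, 0.09], [0.2, 0.2, -88.2]],
  [60, [-0.311, -0.192, 0.09], [0.2, 0.2, -88.2]],
  [60, [-0.311, -0.192, 0.09], [0.2, 0.2, -88.2]],
  [60, [-0.311, -0.192, 0.09], [0.2, 0.2, -88.2]],
  [60, [-0.311, -0.192, 0.09], [0.2, 0.2, -88.2]],
  [60, [-0.311, -0.192, 0.09], [0.2, 0.2, -88.2]],
  [60, [-0.311, -0.192, 0.09], [0.2, 0.2, -88.2]],
  [60, [-0.311, -0.192, 0.09], [0.2, 0.2, -88.2]],
  [60, [-0.311, -0.192, 0.09], [0.2, 0.2, -88.2]],
  [60, [-0.311, -0.192, 0.09], [0.2, 0.2, -88.2]],
])

```text
time: 9.07
eef_pos: [0.4786, -0.3707, 0.1477]
tool_rot: [-0.003, -0.043, 0.999, 0.0]
contact_force: [-0.4, 0.0, 0.3]
width: 0.601
finger_force: 0.0
```

```bash
python3 - <<'E'
from h import *
s=sensors.read_state();print(s['time'],s['eef_pos'],s['width'])
rel([.482,-.371,.037],184.7)
a=snap('top','top2.png')['frame'][:,:,::-1];b=snap('scene','scene2.png')['frame'][:,:,::-1]
A=cv2.resize(a[140:230,170:310],(560,360),interpolation=3);B=cv2.resize(b[160:240,170:310],(560,320),interpolation=3)
cv2.imwrite('pics/s4.png',np.hstack([cv2.resize(A,(400,257)),cv2.resize(B,(400,229))[:]]) if 0 else cv2.resize(np.vstack([A,B]),(480,583)))
E
```

```text
9.0667 [ 0.47860328 -0.37066366  0.14773178] 0.6011573221882917
shift [-0.0039 -0.0007  0.1107] turn [ 0.04 -0.3   0.26]
```

View pics/s4.png

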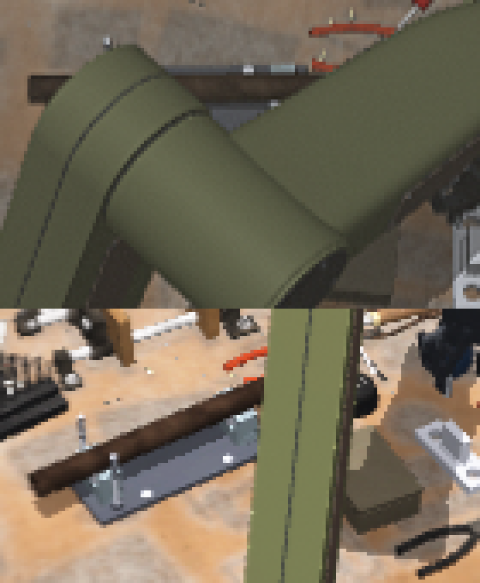

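The pipe rests level in both Vs, from combined-image (35,480) up to the right. The stud tips are at (82,417) and (115,455), and the bridge at (455,450) is open to the gripper. Now I descend onto the rib.

Call:
carry_out([
  [60, [-0.004, -0.001, 0.03], [0, -0.3, 0.3]],
  [60, [-0.004, -0.001, 0.06], [0, -0.3, 0.3]],
  [60, [-0.004, -0.001, 0.085], [0, -0.3, 0.3]],
  [60, [-0.004, -0.001, 0.1], [0, -0.3, 0.3]],
  [60, [-0.004, -0.001, 0.11], [0, -0.3, 0.3]],
  [60, [-0.004, -0.001, 0.11], [0, -0.3, 0.3]],
  [60, [-0.004, -0.001, 0.11], [0, -0.3, 0.3]],
], force=80)

```text
time: 9.75
eef_pos: [0.4825, -0.3718, 0.0384]
tool_rot: [0.0, -0.041, 0.999, 0.0]
contact_force: [0.5, -0.1, -0.1]
width: 0.602
finger_force: 0.0
```

```bash
python3 - <<'E'
from h import *
rel([.482,-.371,.037],184.7)
c=snap('top');b=snap('scene')
k=480/560*4
print('scene far,near',plane(b,[(170+82/k,160+(417-308.6)/k),(170+115/k,160+(455-308.6)/k)],.1).round(4))
print('top far',plane(c,[(170+108/k,140+42/k)],.1).round(4))
E
```

```text
shift [0.0005 0.0008 0.0014] turn [0.   0.04 0.01]
scene far,near [[0.6618 0.0644 0.1   ]
 [0.5799 0.0531 0.1   ]]
top far [[0.6581 0.0616 0.1   ]]
```

Call:
carry_out([
  [0, [0, 0, 0], [0, 0, 0]],
  [0, [0, 0, 0], [0, 0, 0]],
  [0, [0, 0, 0], [0, 0, 0]],
  [0, [0, 0, 0], [0, 0, 0]],
  [0, [0, 0, 0], [0, 0, 0]],
  [0, [0, 0, 0], [0, 0, 0]],
  [0, [0, 0, 0], [0, 0, 0]],
  [0, [0, 0, 0], [0, 0, 0]],
  [0, [0, 0, 0], [0, 0, 0]],
])

```text
time: 10.6
eef_pos: [0.4831, -0.3722, 0.0394]
tool_rot: [0.001, -0.041, 0.999, -0.001]
contact_force: [-0.2, 0.9, 6.1]
width: 0.174
finger_force: 79.1
```

Call:
carry_out([
  [0, [0, 0, -0.01], [0, 0, 0]],
  [0, [0, 0, -0.03], [0, 0, 0]],
  [0, [0, 0, -0.06], [0, 0, 0]],
  [0, [0, 0, -0.095], [0, 0, 0]],
  [0, [0, 0, -0.13], [0, 0, 0]],
  [0, [0, 0, -0.16], [0, 0, 0]],
  [0, [0, 0, -0.175], [0, 0, 0]],
  [0, [0, 0, -0.18], [0, 0, 0]],
  [0, [0, 0, -0.18], [0, 0, 0]],
  [0, [0, 0, -0.18], [0, 0, 0]],
])

```text
time: 11.43
eef_pos: [0.4815, -0.3712, 0.2169]
tool_rot: [-0.001, -0.041, 0.999, 0.001]
contact_force: [-0.4, 0.7, -3.9]
width: 0.175
finger_force: 78.4
```

```bash
python3 - <<'E'
from h import *
s=sensors.read_state();print(s['eef_pos'],s['width'],s['contact_force'],s['moment'])
rel([.62,.0595,.22],186.8)
E
```

```text
[ 0.48148311 -0.37119062  0.21688957] 0.17463582716848614 [-0.42240245  0.6875337  -3.94355305] [-0.05630937 -0.03054245 -0.00433226]
shift [-0.1734  0.4179 -0.0026] turn [ 0.09 -0.07 -2.09]
```

Call:
carry_out([
  [0, [-0.009, 0.021, -0.003], [0, 0, -0.2]],
  [0, [-0.024, 0.057, -0.003], [0, 0, -0.4]],
  [0, [-0.04, 0.096, -0.003], [0, 0, -0.6]],
  [0, [-0.056, 0.135, -0.003], [0, 0, -0.8]],
  [0, [-0.072, 0.174, -0.003], [0, 0, -1]],
  [0, [-0.088, 0.213, -0.003], [0, 0, -1.2]],
  [0, [-0.104, 0.251, -0.003], [0, 0, -1.4]],
  [0, [-0.12, 0.289, -0.003], [0, 0, -1.6]],
  [0, [-0.136, 0.327, -0.003], [0, 0, -1.8]],
  [0, [-0.15, 0.362, -0.003], [0, 0, -2]],
  [0, [-0.162, 0.392, -0.003], [0, 0, -2.1]],
  [0, [-0.17, 0.41, -0.003], [0, 0, -2.1]],
  [0, [-0.173, 0.418, -0.003], [0, 0, -2.1]],
  [0, [-0.173, 0.418, -0.003], [0, 0, -2.1]],
  [0, [-0.173, 0.418, -0.003], [0, 0, -2.1]],
  [0, [-0.173, 0.418, -0.003], [0, 0, -2.1]],
])

```text
time: 12.77
eef_pos: [0.6194, 0.0576, 0.2203]
tool_rot: [-0.001, -0.059, 0.998, -0.001]
contact_force: [0.1, 0.5, -3.6]
width: 0.173
finger_force: 78.7
```

```bash
python3 - <<'E'
from h import *
s=sensors.read_state();print(s['eef_pos'],s['tool_rot'],s['width'])
rel([.62,.0595,.18],186.8)
E
```

```text
[0.61936464 0.05757036 0.22034386] [-8.77317033e-04 -5.87513950e-02  9.98272132e-01 -5.04759178e-04] 0.1734647902173958
shift [-0.0009  0.0019  0.0403] turn [-0.05 -0.1  -0.06]
```

Call:
carry_out([
  [0, [-0.001, 0.001, 0.015], [0, 0, 0]],
  [0, [-0.001, 0.002, 0.03], [0, 0, 0]],
  [0, [-0.001, 0.002, 0.04], [0, 0, 0]],
  [0, [-0.001, 0.002, 0.04], [0, 0, 0]],
  [0, [-0.001, 0.002, 0.04], [0, 0, 0]],
])

```text
time: 13.18
eef_pos: [0.6203, 0.0599, 0.1808]
tool_rot: [-0.001, -0.059, 0.998, -0.0]
contact_force: [0.4, 0.1, -2.9]
width: 0.175
finger_force: 78.7
```

```bash
python3 - <<'E'
from h import *
s=sensors.read_state();print(s['eef_pos'])
a=snap('top','top3.png')['frame'][:,:,::-1];b=snap('scene','scene3.png')['frame'][:,:,::-1]
A=cv2.resize(a[130:200,180:260],(400,350),interpolation=3);B=cv2.resize(b[160:230,160:240],(400,350),interpolation=3)
cv2.imwrite('pics/s5.png',np.hstack([A,B]))
E
```

```text
[0.62025675 0.0599441  0.18083318]
```

View pics/s5.png

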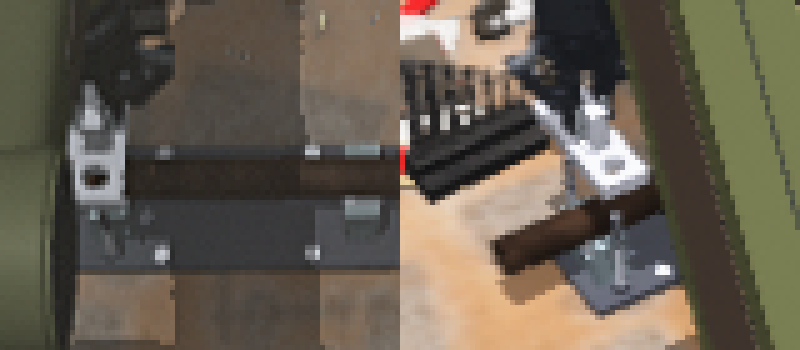

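The near hole is at (96,178) in the top crop and (614,166) in the scene crop. The near stud tip is at about (95,212) and (613,213). I'll measure the hole and stud with the same cameras.

```bash
python3 - <<'E'
from h import *
c=snap('top');b=snap('scene');s=sensors.read_state();o=-.4
ht=np.array([96,178])/5+[180,130]+o;hs=np.array([214,166])/5+160+o
st=np.array([95,212])/5+[180,130]+o;ss=np.array([213,213])/5+160+o
def tri(p,q):
    d1=ray(c,[p])[0];d2=ray(b,[q])[0];t=np.linalg.lstsq(np.c_[d1,-d2],b['C']-c['C'],rcond=None)[0]
    x1=c['C']+t[0]*d1;x2=b['C']+t[1]*d2;return (x1+x2)/2,np.linalg.norm(x1-x2)
z=s['eef_pos'][2]-.0394+.014
print('hole',tri(ht,hs),plane(c,[ht],z),plane(b,[hs],z))
print('stud',tri(st,ss),plane(c,[st],.1),plane(b,[ss],.1))
a=np.radians(6.8);x=np.array([np.cos(a),np.sin(a),0])
print('hole from TCP',s['eef_pos']-.042*x)
# stand bolts in this picture (crop px)
bt=np.array([(313,151),(313,253),(161,254)])/5+[180,130]+o
print('bolts',plane(c,bt,.014).round(4).tolist())
# measured brightness centroid of bolts/hole
E
```

```text
hole (array([0.57465772, 0.05454959, 0.15875472]), np.float64(0.00438379642490871)) [[0.57364946 0.05322353 0.15711146]] [[0.57872622 0.0550794  0.15711146]]
stud (array([0.56936752, 0.05964701, 0.11230043]), np.float64(0.0061791322619919944)) [[0.57259726 0.05950327 0.1       ]] [[0.58512928 0.05702294 0.1       ]]
hole from TCP [0.58012998 0.05593465 0.18251146]
bolts [[0.6876, -0.0928, 0.014], [0.5969, -0.1038, 0.014], [0.5821, 0.0165, 0.014]]
```

Call:
carry_out([
  [0, [0, -0.001, 0.01], [0, 0, 0]],
  [0, [0, -0.001, 0.02], [0, 0, 0]],
  [0, [0, -0.001, 0.028], [0, 0, 0]],
  [0, [0, -0.001, 0.028], [0, 0, 0]],
  [0, [0, -0.001, 0.028], [0, 0, 0]],
  [0, [0, -0.001, 0.028], [0, 0, 0]],
  [0, [0, -0.001, 0.028], [0, 0, 0]],
])

```text
time: 13.97
eef_pos: [0.6216, 0.0602, 0.1537]
tool_rot: [0.001, -0.059, 0.998, -0.0]
contact_force: [1.2, 0.8, -3.7]
width: 0.178
finger_force: 78.7
```

```bash
python3 - <<'E'
from h import *
s=sensors.read_state();print(s['eef_pos'],s['contact_force'])
rel([.6205,.0590,.1494],186.8)
a=snap('top','top4.png')['frame'][:,:,::-1];b=snap('scene','scene4.png')['frame'][:,:,::-1]
A=cv2.resize(a[140:190,180:230],(400,400),interpolation=3);B=cv2.resize(b[170:220,180:230],(400,400),interpolation=3)
cv2.imwrite('pics/s6.png',np.hstack([A,B]))
E
```

```text
[0.62159124 0.06019597 0.1536784 ] [ 1.2355977   0.75533789 -3.71396512]
shift [ 0.0012 -0.0011  0.0043] turn [-0.01  0.08  0.02]
```

View pics/s6.png

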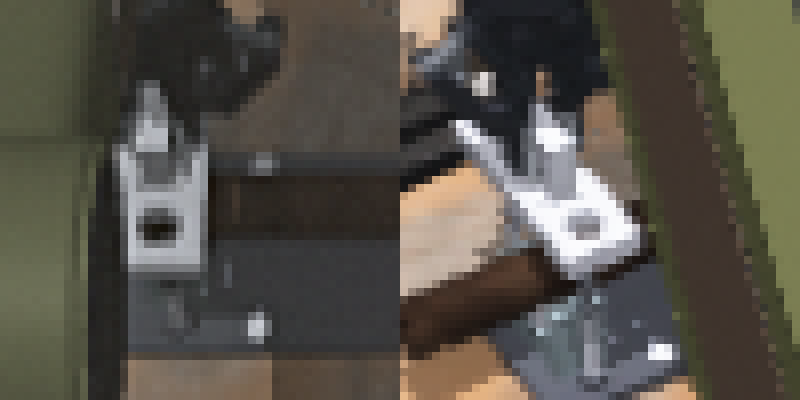

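The hole shows at (158,226) in the top crop and (586,226) in the scene crop, with the near stud straight below it at (593,285+). I'll compare numerically with the stud tips in the unobstructed pictures.

```bash
python3 - <<'E'
from h import *
g=lambda f,y,x:cv2.imread('pics/'+f,0)[y[0]:y[1],x[0]:x[1]]
print('scene2 v198-216,u198-210');print(g('scene2.png',(198,216),(198,210)))
print('scene2 far v186-200,u188-200');print(g('scene2.png',(187,200),(188,200)))
print('top0 near v164-184,u195-209');print(g('top0.png',(166,184),(195,209)))
c=snap('top');b=snap('scene');s=sensors.read_state()
for n,cc,f,v,u in(('top',c,'top4.png',(164,172),(196,204)),('scene',b,'scene4.png',(194,202),(199,208))):
    p=g(f,v,u).astype(float);print(p.astype(int))
    h=np.array({'top':(199.3,167.8),'scene':(202.8,197.8)}[n]);print(n,'hole',plane(cc,[h],s['eef_pos'][2]-.0254))
E
```

```text
scene2 v198-216,u198-210
[[190 187 181 127  64  52  56  60  61  62  62  59]
 [135 110  61  47  52  57  58  58  59  60  59  49]
 [ 44  44  48  53  57  61  60  62  57  54  52  43]
 [ 45  46  54  56  59  60  62  60  53  49  43  37]
 [ 48  46  46  46 156 168  84  53  45  39  32  26]
 [ 54  47  42  38 216 186  78  38  33  28  24  40]
 [ 49  40  35  32  57 102  50  29  25  42  66  69]
 [ 38  32  28  26  56 102  61  45  65  68  69  68]
 [ 31  27  28  46  89  85  96  74  69  68  69  68]
 [ 32  58 107 227 135  73 165  94  68  68  68  68]
 [116 197 212 210 116  88  74  78  69  67  69  70]
 [132 196 222 164 124  90  95  83  70 108 115 116]
 [123 105 106 108 118 162 116 105 114 116 116 115]
 [129 106 108 108 111 160 120 110 115 116 117 116]
 [ 97 104 107 106 108 159 125  91 112 117 115 116]
 [ 91 102 105 106 104 160 141 110 112 114 114 115]
 [ 93  99 105 106 107 159 141 118 114 115 114 114]
 [101  95 104 106 115 161 140 105 112 114 114 114]]
scene2 far v186-200,u188-200
[[ 61  65 173 194 194 192 190 191 188 187 187 187]
 [ 22  40 173 195 194 192 191 190 187 188 187 186]
 [ 22  58 175 192 190 193
[... 1615 characters left out ...]
69  68  64]]
[[181 176 176 179 175 173 173 171]
 [183 176 160 158 155 164 173 172]
 [187 163 105  88  86 130 163 174]
 [187 112  62  71  59  74 124 179]
 [189  79  31  20  17  32 117 180]
 [192 124  38  25  43  63 151 179]
 [193 168 116 110 121 130 183 175]
 [196 181 183 186 181 178 180 178]]
top hole [[0.5769801  0.05470258 0.12839802]]
[[154 152 162 225 248 249 248 185 113]
 [219 246 249 249 249 249 249 249 158]
 [250 249 228 215 191 228 249 249 230]
 [250 233 165 154 160 153 224 249 250]
 [250 223 161 130 126 120 229 249 250]
 [248 250 234 138 162 171 247 250 251]
 [230 249 251 251 250 250 231 222 171]
 [158 246 250 250 232 170 155 155 153]]
scene hole [[0.57977094 0.05469636 0.12839802]]
```

```bash
python3 - <<'E'
from h import *
print(cv2.imread('pics/top0.png',0)[148:160,195:208])
c=snap('top');b=snap('scene');s=sensors.read_state();z=s['eef_pos'][2]-.0254
print('stud scene n,f',plane(b,[(202.55,202.6),(193,190.7)],.1).round(4))
print('stud top n',plane(c,[(200.0,170.5),(200,171)],.1).round(4))
print('hole scene/top',plane(b,[(202.7,197.7)],z).round(4),plane(c,[(199.2,168.0)],z).round(4), s['eef_pos'])
E
```

```text
[[103 102  97 100 102 102 104 106 106 104 105 107 103]
 [106 104 102 103 102  99 106 108 108 106 106 107 103]
 [111 105 106 108 108 113 121 104 107 102 105 109 108]
 [109 107 104 110 112 135 171  94 105  99 103 107 106]
 [108 109 107 109 107 119 177  74 110 103 107 109 105]
 [102 106 105 107 101  77  62  75 112 101 108 107 104]
 [101 106 106 103 105  93  70  59 109 107 113 110 104]
 [110 104 107 109 107 104  52  55 113 110 111 112 108]
 [110 105 109 105 105 110  57  60 112 111 107  97  95]
 [107 108 108 104 103 108  93  75 101 109 101  63  67]
 [106 104 108 114 103 100  96  89  92 105  93  62  75]
 [105  82  92 121 112 109 106 107 107 111  81  67  78]]
stud scene n,f [[0.5822 0.0566 0.1   ]
 [0.669  0.0658 0.1   ]]
stud top n [[0.5795 0.0552 0.1   ]
 [0.5774 0.0549 0.1   ]]
hole scene/top [[0.5807 0.0548 0.1283]] [[0.5762 0.055  0.1283]] [0.62142899 0.06014246 0.15365456]
```

Call:
carry_out([
  [0, [-0.001, 0, 0.002], [0, 0, 0]],
  [0, [-0.0015, 0, 0.004], [0, 0, 0]],
  [0, [-0.0015, 0, 0.004], [0, 0, 0]],
  [0, [-0.0015, 0, 0.004], [0, 0, 0]],
  [0, [-0.0015, 0, 0.004], [0, 0, 0]],
  [0, [-0.0015, 0, 0.004], [0, 0, 0]],
  [0, [-0.0015, 0, 0.004], [0, 0, 0]],
  [0, [-0.0015, 0, 0.004], [0, 0, 0]],
])

```text
time: 14.93
eef_pos: [0.6228, 0.0603, 0.1495]
tool_rot: [0.0, -0.059, 0.998, -0.0]
contact_force: [0.9, 0.8, -3.6]
width: 0.179
finger_force: 78.7
```

```bash
python3 - <<'E'
from h import *
c=snap('top','top5.png');b=snap('scene','scene5.png');s=sensors.read_state();z=s['eef_pos'][2]-.0254
print(s['eef_pos'],s['joint_vel'].round(3),s['contact_force'])
rel([.6228,.0603,.1494],186.8)
def hole(f,v,u):
    p=cv2.imread('pics/'+f,0)[v[0]:v[1],u[0]:u[1]].astype(float);w=np.clip(170-p,0,None) if 'top' in f else np.clip(235-p,0,None)
    Y,X=np.mgrid[v[0]:v[1],u[0]:u[1]];return (w*X).sum()/w.sum(),(w*Y).sum()/w.sum()
for n,cc,v,u in(('top4.png',c,(165,171),(197,203)),('top5.png',c,(165,172),(197,203)),('scene4.png',b,(196,200),(200,206)),('scene5.png',b,(196,201),(200,206))):
    h=hole(n,v,u);print(n,h,plane(cc,[h],z).round(4))
E
```

```text
[0.62279982 0.06029981 0.14946406] [ 0.    -0.     0.    -0.001 -0.     0.002] [ 0.22567441 -0.20148519 -3.51696047]
shift [-0.      0.      0.0001] turn [-0.01  0.05  0.01]
top4.png (np.float64(199.3623989791578), np.float64(167.90174393874946)) [[0.5787 0.0552 0.1241]]
top5.png (np.float64(199.4923076923077), np.float64(168.02769230769232)) [[0.5782 0.0546 0.1241]]
scene4.png (np.float64(202.67109004739336), np.float64(197.77061611374407)) [[0.5847 0.0536 0.1241]]
scene5.png (np.float64(202.44329896907217), np.float64(198.2742268041237)) [[0.5822 0.0556 0.1241]]
```

The hole and the stud agree within about 1 mm in both views. The arm is still and the underside is about 10 mm above the tips, so I'm handing in.

```bash
python3 -c "
from h import *
print(r.hand_in())"
```

```text
the job is handed in; nothing more can be done
None
```

I laid the pipe level and about centred in both V-blocks and released it, and handed in (about 15 s used) with the clamp bridge held level and still about 10 mm above the stud tips: the near hole measured within about 1 mm of its stud, and the far hole, hidden by the gripper, was placed by computation.

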